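Find the rocking ear of a block heater's plate and press its shim flat

TASK

The block heater's plate rocks: one of its four corner ears has a low foot. Press down on the ears with the fingertips until you find the one that sinks, then press that ear's shim lever down flat so that the plate stands firm and level. Leave the other three shim levers as they are, do not lift or shift the plate, and leave the other things on the bench alone.

Things in the scene. Friction and masses are not known exactly. Their poses are not given: they have to be found in the camera images.
- base: Grey board 210 x 210 x 8 mm fixed to the bench under the plate; origin at the centre of its underside, on the bench. Its x axis points away from the robot (yaw up to 0.2 rad), y to the left. The plate and the four shim levers are lined up with it. A shim pressed flat packs up the low foot if it is at the ear that rocks; at any other ear its toe would jack the plate up 5 mm.
- plate: Loose aluminium plate, 194 (x) x 120 (y) x 8 mm, 1.75 kg, with a white block heater 106 x 86 mm fixed on its middle (42 mm tall with its tubes) and a square ear 44 x 44 mm at each corner, reaching to 100 mm either side of its centre line. Origin at the centre of its underside, 32 mm above the bench; top face at 40 mm. Springs below hold it level.
- ear_far_left (a point): Middle of the top of the plate's far left ear (far: away from the robot; left: +y), straight above its foot; the place to press. Each ear lies over a foot; one foot, hidden, is too low. About 3 N on that ear makes it sink about 5 mm until it meets its foot, and it comes back up when let go; the other three sink under 1 mm.
- ear_far_right (a point): Middle of the top of the plate's far right ear (far: away from the robot; left: +y), straight above its foot; the place to press.
- ear_near_left (a point): Middle of the top of the plate's near left ear (far: away from the robot; left: +y), straight above its foot; the place to press.
- ear_near_right (a point): Middle of the top of the plate's near right ear (far: away from the robot; left: +y), straight above its foot; the place to press.
- shim0 (a joint): One of four shim levers, alike to look at, one at each ear. Which lever is at which ear changes from start to start: match by position. Value in rad: 0 = tab standing 0.55 rad above level; grows as the tab is pressed down; 0.55 = flat (stop). Starts between 0 and 0.1.
- shim0_pad (a point): Point on the top face of the steel tab of shim0, 34 mm along it from the hinge; 29.5 mm above the bench when flat. Tab 24 mm wide, 3 mm thick, ends 48 mm from the hinge; it points in the base's -x direction from its ear. The hinge (axis along the base's y) is fixed 28 mm above the bench, 30 mm from the ear's middle in the base's -x direction.
- shim1 (a joint): As shim0. The hinges are stiff and stay where they are left: pressing 32 mm from the hinge takes 4 to 8 N until it meets the stop.
- shim1_pad (a point): Point on the top face of the steel tab of shim1, 34 mm along it from the hinge; 29.5 mm above the bench when flat. Tab 24 mm wide, 3 mm thick, ends 48 mm from the hinge; it points in the base's -x direction from its ear. The hinge (axis along the base's y) is fixed 28 mm above the bench, 30 mm from the ear's middle in the base's -x direction.
- shim2 (a joint): As shim0.
- shim2_pad (a point): Point on the top face of the steel tab of shim2, 34 mm along it from the hinge; 29.5 mm above the bench when flat. Tab 24 mm wide, 3 mm thick, ends 48 mm from the hinge; it points in the base's -x direction from its ear. The hinge (axis along the base's y) is fixed 28 mm above the bench, 30 mm from the ear's middle in the base's -x direction.
- shim3 (a joint): As shim0.
- shim3_pad (a point): Point on the top face of the steel tab of shim3, 34 mm along it from the hinge; 29.5 mm above the bench when flat. Tab 24 mm wide, 3 mm thick, ends 48 mm from the hinge; it points in the base's -x direction from its ear. The hinge (axis along the base's y) is fixed 28 mm above the bench, 30 mm from the ear's middle in the base's -x direction.
- jar: Bystander to leave alone: small amber glass jar 28 mm across, 42 mm tall, loose, in front of the plate. Origin at the centre of its underside.
- eraser: Bystander to leave alone: white plastic block 22 x 45 x 14 mm, loose, beyond the plate. Origin at the centre of its underside.
- beaker: Bystander to leave alone: open glass beaker 72 mm across, 95 mm tall. Origin at the centre of its underside.
- tips_blue: Bystander to leave alone: clear box of blue pipette tips, 85 x 120 mm, 50 mm tall. Origin at the centre of its underside.
- tips_yellow: Bystander to leave alone: red box of yellow pipette tips, 85 x 120 mm, 50 mm tall. Origin at the centre of its underside.
- reagent: Bystander to leave alone: clear plastic bottle 60 mm across, 115 mm tall. Origin at the centre of its underside.
- pipette: Bystander to leave alone: hand pipette lying down, 210 mm long, 26 mm high. Origin on the bench below the front end of its thick white handle.

How it is judged:
By the outcome, as a careful person would: the job done as asked, in the order asked, and still so for the second after the job is handed in, with the robot touching nothing.
It also fails if it takes over 48 s, if anything falls off the work surface, if the arm or the gripper's body presses on something with over 40 N, if the wrist force passes 120 N, or if a joint passes its speed limit or range.

ROBOT

A 7-joint arm with a two-finger parallel gripper is mounted at the origin on the work surface. World frame = base frame: x ahead of the robot, y to its left, z up, the work surface at z = 0. Lengths are in mm, angles in rad, forces in N, time in s.
With the tool pointing down it reaches from about 350 to 900 mm from the base axis. Payload 7.2 kg.
Tool frame: the origin (TCP) lies on the centre line of the jaws, within the pads' length; the fingertips stand r.tip_reach ahead of it and the grasp point (between the pads) lies 8 mm behind it (r.tip_reach is the distance from the TCP to the fingertips, in mm); z points along the fingers, y is the line along which they close (so a half turn about z gives the same grasp; the last joint's range is limited). The gripper opens to 85 mm and grips with 20 to 120 N. Pads are 22 mm wide; open, the fingers measure 114 mm over their backs; the gripper's body (76 mm by 85 mm) begins 54 mm behind the grasp point. The pads swing forward as they close: fully open they stand 13 mm farther back than shut.
Start: joints at [-1.228, 0.411, -0.013, 1.596, 0.006, 1.134, -0.082], TCP at [249.599, 573, 242.297] pointing down, gripper open.
Joint ranges: [-2.95, 2.95], [-0.29, 1.99], [-1.47, 1.44], [0.14, 2.54], [-1.03, 4.17], [0.13, 1.85], [-2.86, 2.86]. Speed limits (rad/s): [2.39, 2.39, 3.01, 3.01, 3.14, 3.14, 3.14].

INTERFACE

Orientations are given as a unit quaternion [x, y, z, w].
In Python, from cell import r gives the robot as it stands.
- The arm moves only by the tool step_arm, never from a script. Its argument "deltas" is a list of rows, each a list of 3 entries, a list of its own where there are three numbers: the shift along the tool's x, y, z in m, then the turn, a rotation vector about the tool's x, y, z in rad, then the finger opening in m, from 0 to 0.0854. In form: [[[tx, ty, tz], [wx, wy, wz], hand], ...]. A call has 1 to 8 rows; each row is the pose to reach, as a shift and turn from the pose commanded when the call began, along the tool's axes at that moment; what a row does not reach only later rows make up. A row lasts 1/12 s, in which the tool goes at most 41.7 mm and 7.16 degrees, less where a joint would pass 70% of its speed; a pose out of reach is approached as far as the arm can. A call with a gripper value outside its range is refused whole. The fingers move at their own pace and stop on an object; "grip_force" is the grip in N (left out, the last holds). Time passes only in rows, so rows that repeat a pose let the fingers close. It gives the time, the measured TCP pose, the force, the opening and the grip force at its end, in the units of the state.
- r.get_obs(): the state, without advancing time (a new reading comes with each control period).
- r.camera(name): name is "side" or "top"; returns the picture (420x560x3 uint8, blue, green, red); there is no depth.
- r.calibration(name): a dict with "fovy" (degrees; the focal length in pixels is half the picture's height over the tangent of half this angle, whatever the lens; pixels are square), "cx", "cy" (the principal point, pixels), "world_from_camera" (4x4, takes a point from camera to world coordinates). Camera axes: x right, y down, z forward; pixel columns grow to the right and rows downward; lengths in mm; the calibration is good to about 2 mm. A picture is of the moment at which its call begins. calibration takes no time and is no camera call.
- r.close_job(): hands the job in; it is judged then, once.
The state is a dict: "clock": time; "joint_positions": joint angles; "qvel": joint speeds; "effort": joint torques, N m; "tcp_pos": TCP position; "orientation": TCP orientation; "ft_force": force on the tool from outside, world axes, zero at the start; "ft_torque": the same for the moment, N m; "width": finger opening in mm; "gripper_force": force on a finger pad.
Only numpy, scipy, OpenCV 4.12 (cv2) and the standard library are available. Lean on these libraries where they do the work, as an engineer would, in place of code of your own. Each camera call takes 0.05 s, during which the arm holds its last target. There are 200 camera calls.

## Working session

There is one attempt and no reset: what is moved stays moved. The work goes in short steps, Python scripts to look and compute and a tool call to move; the robot and the scene stay as the last step left them, time stands still between calls to the robot, and variables do not carry over. Pictures are saved under pics/ and viewed, at most 10 in all, crops included, and the job is handed in when it is done.

Besides the shell and the picture viewer there is one more tool, called as a command line: name --argument value ..., lists and objects as JSON in quotes. step_arm: Moves the arm, as the interface text tells. Its arguments: {"type":"object","properties":{"deltas":{"type":"array","items":{"type":"array"}},"grip_force":{"type":"number"}},"required":["deltas"]}

```bash
ls; mkdir -p pics; python3 - <<'E'
from cell import r
import cv2
for n in("top","side"):
    cv2.imwrite(f"pics/{n}0.png",r.camera(n)); c=r.calibration(n); print(n,c)
o=r.get_obs(); print(o, r.tip_reach)
E
```

```text
pics
top {'fovy': 56.22326672663535, 'cx': 281.15335714787295, 'cy': 212.96610069510024, 'world_from_camera': array([[-1.30849326e-02, -9.97734564e-01,  6.59888133e-02,
         4.84928383e+02],
       [-9.99715357e-01,  1.17371273e-02, -2.07712554e-02,
         1.47984420e+01],
       [ 1.99496803e-02, -6.62418205e-02, -9.97604146e-01,
         8.93846427e+02],
       [ 0.00000000e+00,  0.00000000e+00,  0.00000000e+00,
         1.00000000e+00]])}
side {'fovy': 55.424788490031936, 'cx': 279.850658731625, 'cy': 207.86007861708916, 'world_from_camera': array([[ 7.39527032e-01, -3.87079462e-01,  5.50698883e-01,
         2.31753606e+01],
       [-6.73114775e-01, -4.20352646e-01,  6.08457191e-01,
        -5.31008882e+02],
       [-4.03354954e-03, -8.20654095e-01, -5.71411049e-01,
         5.56677945e+02],
       [ 0.00000000e+00,  0.00000000e+00,  0.00000000e+00,
         1.00000000e+00]])}
{'clock': 0.1, 'joint_positions': array([-1.22823449,  0.41185639, -0.01274653,  1.59696581,  0.00559174,
        1.13430332, -0.08220609]), 'qvel': array([-1.75141814e-03, -3.67844314e-03, -1.39680774e-03, -3.20171376e-03,
        8.27807271e-04, -7.63583727e-05,  1.31242948e-03]), 'effort': array([ 2.23732379e-03, -6.01829767e+01,  6.84167258e-01, -3.00092518e+01,
        1.40294078e-02,  6.32806536e-03, -2.57780289e-05]), 'tcp_pos': array([249.40609123, 572.60386194, 241.51200636]), 'orientation': array([ 2.03917371e-01,  9.78987817e-01, -7.40440595e-04, -1.11077029e-04]), 'ft_force': array([-0.16960952, -0.26951485,  0.01271662]), 'ft_torque': array([ 0.05323294, -0.01163262,  0.01646108]), 'gripper_force': 0.0, 'width': 85.11672012688413} 11.0
```

View pics/top0.png

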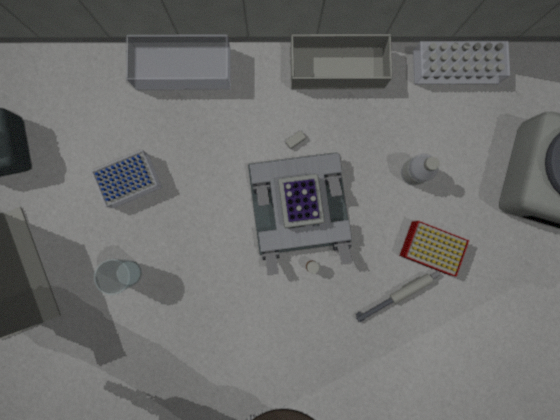

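View pics/side0.png

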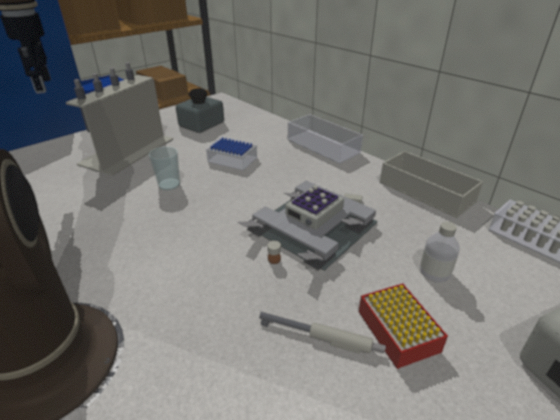

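The top view shows the H-shaped plate, with its heater near (301,201), the far bar at row ~168 and the near bar at row ~235. The jar is at (312,267) and the eraser at (296,140). Next I'll enlarge it and fit the light bars.

```bash
cat > h.py <<'E'
from cell import r
import numpy as np, cv2
def proj_ray(n,uv,z):
    c=r.calibration(n); f=210/np.tan(np.radians(c["fovy"]/2)); T=c["world_from_camera"]
    d=T[:3,:3]@np.array([(uv[0]-c["cx"])/f,(uv[1]-c["cy"])/f,1]); return T[:3,3]+d*(z-T[2,3])/d[2]
def pix(n,p):
    c=r.calibration(n); f=210/np.tan(np.radians(c["fovy"]/2)); T=c["world_from_camera"]
    q=T[:3,:3].T@(np.asarray(p)-T[:3,3]); return np.array([c["cx"]+f*q[0]/q[2],c["cy"]+f*q[1]/q[2]])
E
python3 - <<'E'
from h import *
im=cv2.imread("pics/top0.png"); cv2.imwrite("pics/top0c.png",cv2.resize(im[120:285,220:380],None,fx=4.8,fy=3.6*4/3*.75,interpolation=cv2.INTER_CUBIC) if 0 else cv2.resize(im[125:285,220:380],None,fx=3.75,fy=3.75,interpolation=cv2.INTER_CUBIC))
# purple insert/heater
hsv=cv2.cvtColor(im,cv2.COLOR_BGR2HSV)
m=((hsv[...,1]>90)&(hsv[...,0]>110)&(hsv[...,0]<150)).astype(np.uint8); m[:, :240]=0;m[:,370:]=0
ys,xs=np.nonzero(m); rc=cv2.minAreaRect(np.stack([xs,ys],1).astype(np.float32)); print(rc, proj_ray("top",rc[0],80))
for uv in [(249,163),(340,153.5),(260,250),(351,241)]: print(proj_ray("top",uv,40).round(1))
E
```

```text
((301.0399475097656, 199.9730224609375), (38.499961853027344, 30.092914581298828), 82.56858825683594) [565.38333548 -43.9101071   80.        ]
[652.   66.1  40. ]
[ 671.3 -134.5   40. ]
[461.7  43.8  40. ]
[ 478.5 -154.1   40. ]
```

View pics/top0c.png

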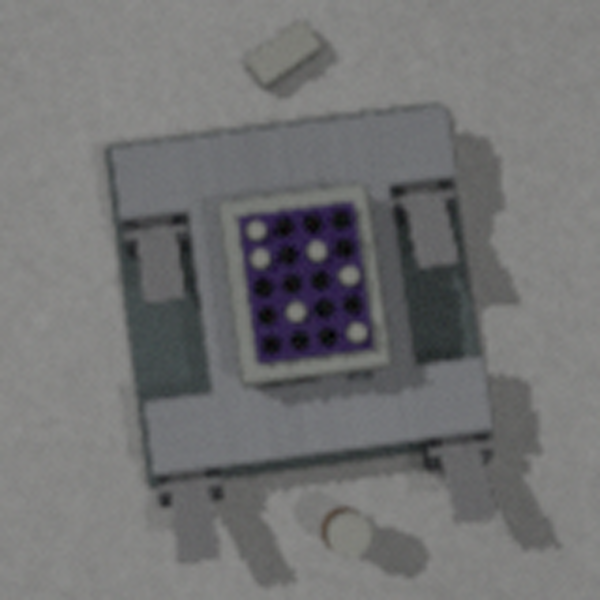

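The zoomed crop shows the plate-top corners at about (110,148), (450,105), (490,432) and (152,473) in crop pixels. The four tabs are at (163,265), (433,230), (197,520) and (468,480), and the jar is at (347,530), between the two near tabs.

```bash
python3 - <<'E'
from h import *
cr=np.array([(110,148),(450,105),(490,432),(152,473)])/3.75+[220,125]
P=np.array([proj_ray("top",u,40)[:2] for u in cr]); print(P.round(1))
for i in range(4): print(np.linalg.norm(P[i]-P[(i+1)%4]).round(1))  # expect 200,194
c=P.mean(0); v=(P[0]+P[1]-P[2]-P[3]); w=(P[0]+P[3]-P[1]-P[2]); 
y1=np.arctan2(v[1],v[0]); y2=np.arctan2(-w[0],w[1]); print("c",c,"yaws",y1,y2)
yaw=(y1+y2)/2; R=np.array([[np.cos(yaw),-np.sin(yaw)],[np.sin(yaw),np.cos(yaw)]])
for n,e in dict(FL=(75,78),FR=(75,-78),NL=(-75,78),NR=(-75,-78)).items():
    p=c+R@e; t=c+R@(np.array(e)-[64,0]); hinge_tip=c+R@(np.array(e)-[30+48*np.cos(.5),0])
    print(n,p.round(1),"side px",pix("side",[*p,40]).round(),"pad",t.round(1),"tip crop px",((pix("top",[*hinge_tip,28+23])-[220,125])*3.75).round())
print(proj_ray("top",np.array([347,530])/3.75+[220,125],42))
from scipy.spatial.transform import Rotation as Ro
M=Ro.from_quat(r.get_obs()["orientation"]).as_matrix(); print(M.round(3)); want=np.array([-np.sin(yaw),np.cos(yaw)])
a=np.arctan2(want[1],want[0])-np.arctan2(M[1,1],M[0,1]); print("world z turn",a)
p0=np.array([249.6,573,242.3]); p=np.array([*(c+R@[-75,78]),110]); print("tool shift to above NL", M.T@(p-p0))
E
```

```text
[[ 648.7   65.4]
 [ 672.5 -134.6]
 [ 480.3 -153.4]
 [ 459.3   42.7]]
201.3
193.1
197.2
190.8
c [565.18881036 -44.98216671] yaws 0.10845316576759588 0.11241405470721343
FL [631.1  40.8] side px [307. 187.] pad [567.5  33.8] tip crop px [167. 298.]
FR [ 648.3 -114.2] side px [362. 211.] pad [ 584.7 -121.3] tip crop px [436. 265.]
NL [482.   24.3] side px [265. 214.] pad [418.4  17.2] tip crop px [199. 560.]
NR [ 499.2 -130.8] side px [322. 244.] pad [ 435.6 -137.8] tip crop px [470. 525.]
[425.16625759 -69.09870499  42.        ]
[[-0.917  0.399 -0.001]
 [ 0.399  0.917 -0.001]
 [-0.    -0.001 -1.   ]]
world z turn 0.521149218059533
tool shift to above NL [-432.19273242 -410.08137502  132.94976418]
```

step_arm --deltas '[[[-0.025,-0.025,0],[0,0,-0.07],0],[[-0.05,-0.05,0],[0,0,-0.14],0],[[-0.075,-0.075,0],[0,0,-0.21],0],[[-0.1,-0.1,0],[0,0,-0.28],0],[[-0.125,-0.125,0],[0,0,-0.35],0],[[-0.15,-0.15,0],[0,0,-0.42],0],[[-0.175,-0.175,0],[0,0,-0.49],0],[[-0.2,-0.2,0],[0,0,-0.521],0]]'

```text
clock: 0.77
tcp_pos: [353.3, 307.9, 242.1]
orientation: [-0.057, 0.998, -0.0, -0.0]
ft_force: [0.1, -0.4, -0.1]
width: 0.1
gripper_force: 0.0
```

step_arm --deltas '[[[-0.0121,-0.0372,0],[0,0,0],0],[[-0.0241,-0.0745,0],[0,0,0],0],[[-0.0362,-0.1117,0],[0,0,0],0],[[-0.0483,-0.149,0],[0,0,0],0],[[-0.06,-0.186,0.01],[0,0,0],0],[[-0.0724,-0.2235,0.02],[0,0,0],0],[[-0.0844,-0.2608,0.03],[0,0,0],0],[[-0.0965,-0.298,0.04],[0,0,0],0]]'

```text
clock: 1.43
tcp_pos: [482.0, 22.3, 201.9]
orientation: [-0.055, 0.998, 0.0, 0.0]
ft_force: [0.1, 0.0, -0.5]
width: 0.0
gripper_force: 0.0
```

step_arm --deltas '[[[0,0,0.03],[0,0,0],0],[[0,0,0.06],[0,0,0],0],[[0,0,0.09],[0,0,0],0],[[0,0,0.12],[0,0,0],0],[[0,0,0.13],[0,0,0],0],[[0,0,0.13],[0,0,0],0]]'

```text
clock: 1.93
tcp_pos: [479.8, 23.9, 70.1]
orientation: [-0.055, 0.998, -0.0, -0.003]
ft_force: [-0.5, -0.2, 0.1]
width: -0.0
gripper_force: 0.0
```

```bash
python3 - <<'E'
from h import *
im=r.camera("side"); cv2.imwrite("pics/s1.png",cv2.resize(im[150:310,200:410],None,fx=3.7,fy=3.7,interpolation=cv2.INTER_CUBIC))
o=r.get_obs(); t=o["tcp_pos"]; print(t,o["ft_force"],(pix("side",t-[0,0,11])-[200,150])*3.7, (pix("side",[t[0],t[1],40])-[200,150])*3.7)
E
```

```text
[481.11504378  24.01792312  71.75744807] [ 1.56089935 -0.63382981 -0.04412592] [239.65605241 208.00671885] [240.54359248 236.55565318]
```

View pics/s1.png

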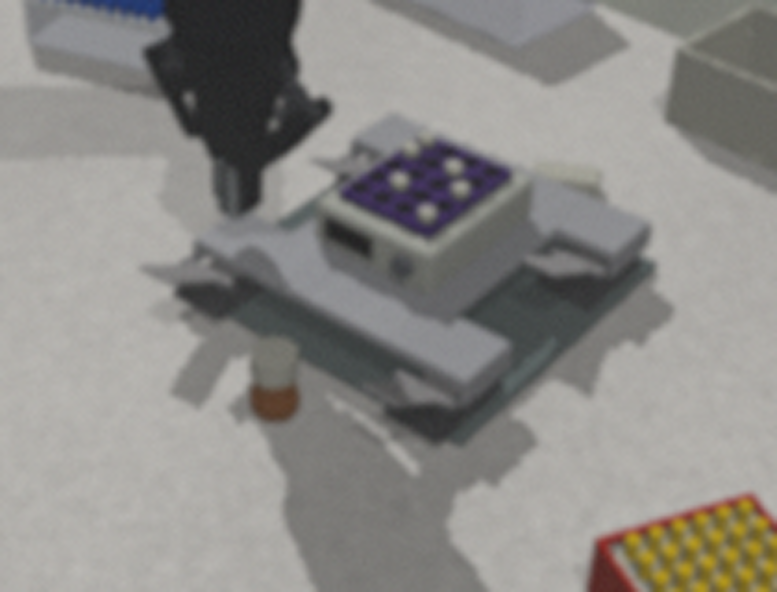

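The fingertips are at crop (240,212), over the near left ear, where the calculation puts them. Next I'll press it gently.

step_arm --deltas '[[[0,0,0.012],[0,0,0],0],[[0,0,0.018],[0,0,0],0],[[0,0,0.02],[0,0,0],0],[[0,0,0.021],[0,0,0],0],[[0,0,0.022],[0,0,0],0],[[0,0,0.022],[0,0,0],0]]'

```text
clock: 2.48
tcp_pos: [482.3, 24.3, 51.1]
orientation: [-0.055, 0.998, 0.0, 0.001]
ft_force: [0.4, 0.2, 1.7]
width: -0.2
gripper_force: 0.9
```

step_arm --deltas '[[[0,0,0.001],[0,0,0],0],[[0,0,0.001],[0,0,0],0],[[0,0,0.001],[0,0,0],0]]'

```text
clock: 2.73
tcp_pos: [482.4, 24.3, 51.0]
orientation: [-0.055, 0.998, 0.0, 0.001]
ft_force: [-5.0, -0.8, 17.4]
width: -0.6
gripper_force: 8.7
```

step_arm --deltas '[[[0,0,-0.015],[0,0,0],0],[[0,0,-0.03],[0,0,0],0],[[0,-0.039,-0.03],[0,0,0],0],[[0,-0.078,-0.03],[0,0,0],0],[[0,-0.117,-0.03],[0,0,0],0],[[0,-0.156,-0.03],[0,0,0],0],[[0,-0.156,-0.03],[0,0,0],0],[[0,-0.156,-0.03],[0,0,0],0]]'

```text
clock: 3.4
tcp_pos: [498.9, -133.8, 79.7]
orientation: [-0.052, 0.999, -0.001, 0.0]
ft_force: [0.2, 0.5, -0.5]
width: -0.2
gripper_force: 0.0
```

step_arm --deltas '[[[0,0,0.015],[0,0,0],0],[[0,0,0.023],[0,0,0],0],[[0,0,0.026],[0,0,0],0],[[0,0,0.028],[0,0,0],0],[[0,0,0.028],[0,0,0],0],[[0,0,0.029],[0,0,0],0],[[0,0,0.029],[0,0,0],0],[[0,0,0.029],[0,0,0],0]]'

```text
clock: 4.07
tcp_pos: [499.1, -130.0, 51.1]
orientation: [-0.056, 0.998, 0.0, 0.0]
ft_force: [-2.9, 2.0, 8.8]
width: -0.0
gripper_force: 4.1
```

step_arm --deltas '[[[0,0,-0.015],[0,0,0],0],[[0,0,-0.03],[0,0,0],0],[[-0.038,0,-0.03],[0,0,0],0],[[-0.075,0,-0.03],[0,0,0],0],[[-0.113,0,-0.03],[0,0,0],0],[[-0.15,0,-0.03],[0,0,0],0],[[-0.15,0,-0.03],[0,0,0],0],[[-0.15,0,-0.03],[0,0,0],0]]'

```text
clock: 4.73
tcp_pos: [649.5, -112.9, 79.7]
orientation: [-0.056, 0.998, -0.0, 0.0]
ft_force: [-1.0, -1.0, -1.1]
width: 0.3
gripper_force: 0.0
```

step_arm --deltas '[[[0,0,0.015],[0,0,0],0],[[0,0,0.023],[0,0,0],0],[[0,0,0.026],[0,0,0],0],[[0,0,0.028],[0,0,0],0],[[0,0,0.028],[0,0,0],0],[[0,0,0.029],[0,0,0],0],[[0,0,0.029],[0,0,0],0],[[0,0,0.029],[0,0,0],0]]'

```text
clock: 5.4
tcp_pos: [648.2, -114.4, 51.8]
orientation: [-0.055, 0.998, -0.0, 0.0]
ft_force: [-0.4, 0.1, -0.5]
width: -0.1
gripper_force: 0.0
```

step_arm --deltas '[[[0,0,0.001],[0,0,0],0],[[0,0,0.0015],[0,0,0],0],[[0,0,0.002],[0,0,0],0],[[0,0,0.002],[0,0,0],0],[[0,0,0.002],[0,0,0],0]]'

```text
clock: 5.82
tcp_pos: [648.4, -114.5, 49.6]
orientation: [-0.055, 0.998, -0.0, 0.0]
ft_force: [0.3, -0.1, 2.5]
width: -0.2
gripper_force: 1.1
```

step_arm --deltas '[[[0,0,0.001],[0,0,0],0],[[0,0,0.002],[0,0,0],0],[[0,0,0.002],[0,0,0],0],[[0,0,0.002],[0,0,0],0]]'

```text
clock: 6.15
tcp_pos: [648.5, -114.5, 47.5]
orientation: [-0.055, 0.998, -0.0, 0.0]
ft_force: [1.9, -0.5, 3.3]
width: -0.0
gripper_force: 1.7
```

The far right ear sank about 3.5 mm under roughly 3 N, and the two near ears stood firm, so the far right foot is the low one. I'll lift off, then turn the gripper so its linkage clears the heater.

```bash
python3 -c "
from cell import r
print(r.get_obs()['joint_positions'])"
```

```text
[-0.0599706   0.68061689  0.23634444  1.68309403 -0.20642401  0.80139832
  1.95052724]
```

step_arm --deltas '[[[0,0,-0.02],[0,0,0],0],[[0,0,-0.05],[0,0,0],0],[[0,0,-0.06],[0,0,0],0],[[0,0,-0.06],[0,0,0],0]]'

```text
clock: 6.48
tcp_pos: [649.4, -114.6, 109.9]
orientation: [-0.055, 0.998, -0.0, 0.002]
ft_force: [0.9, 0.3, -0.2]
width: -0.2
gripper_force: 0.0
```

step_arm --deltas '[[[0.01,0,0],[0,0,0.12],0],[[0.02,0,0],[0,0,0.24],0],[[0.03,0,0],[0,0,0.36],0],[[0.04,0,0],[0,0,0.48],0],[[0.05,0,0],[0,0,0.6],0],[[0.06,0,0],[0,0,0.72],0],[[0.064,0,0],[0,0,0.84],0],[[0.064,0,0],[0,0,0.96],0]]'

```text
clock: 7.15
tcp_pos: [582.2, -121.4, 105.8]
orientation: [0.415, 0.91, -0.0, -0.002]
ft_force: [-0.2, -0.1, 0.6]
width: 0.3
gripper_force: 0.0
```

step_arm --deltas '[[[0,0,0],[0,0,0.12],0],[[0,0,0],[0,0,0.24],0],[[0,0,0],[0,0,0.36],0],[[0,0,0],[0,0,0.48],0],[[0,0,0.01],[0,0,0.6],0],[[0,0,0.02],[0,0,0.61],0],[[0,0,0.03],[0,0,0.61],0],[[0,0,0.03],[0,0,0.61],0]]'

```text
clock: 7.82
tcp_pos: [582.5, -120.7, 74.2]
orientation: [0.665, 0.747, -0.001, -0.002]
ft_force: [-0.5, -0.5, -0.7]
width: 0.1
gripper_force: 0.0
```

```bash
python3 - <<'E'
from h import *
im=r.camera("side"); cv2.imwrite("pics/s2.png",cv2.resize(im[130:290,240:450],None,fx=3.7,fy=3.7,interpolation=cv2.INTER_CUBIC))
o=r.get_obs(); print(o["tcp_pos"],o["orientation"],o["ft_force"],o["joint_positions"])
E
```

```text
[ 583.05789185 -121.08210201   75.36556742] [ 0.66559206  0.74631362 -0.00110725 -0.00139952] [ 0.80398865 -0.38136506  0.32889857] [-0.32980844  0.63042696  0.6388915   1.85079879 -0.49629061  0.82885115
  0.67694917]
```

View pics/s2.png

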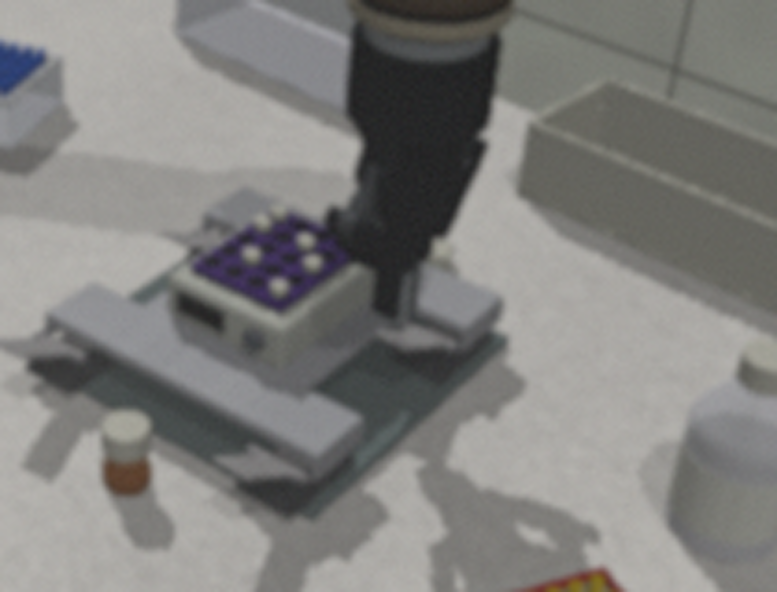

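The fingertips are at crop (395,320), just above the far right tab at (415,340). Next I'll press the tab down.

step_arm --deltas '[[[0,0,0.007],[0,0,0],0],[[0,0,0.011],[0,0,0],0],[[0,0,0.014],[0,0,0],0],[[0,0,0.017],[0,0,0],0],[[0,0,0.02],[0,0,0],0],[[0,0,0.023],[0,0,0],0],[[0,0,0.026],[0,0,0],0],[[0,0,0.026],[0,0,0],0]]'

```text
clock: 8.53
tcp_pos: [584.4, -121.8, 51.3]
orientation: [0.667, 0.745, 0.0, 0.0]
ft_force: [0.1, 0.4, 0.9]
width: -0.1
gripper_force: 0.7
```

step_arm --deltas '[[[0,0,0.002],[0,0,0],0],[[0,0,0.004],[0,0,0],0],[[0,0,0.006],[0,0,0],0],[[0,0,0.008],[0,0,0],0],[[0,0,0.009],[0,0,0],0],[[0,0,0.01],[0,0,0],0],[[0,0,0.01],[0,0,0],0]]'

```text
clock: 9.12
tcp_pos: [584.1, -121.7, 41.2]
orientation: [0.667, 0.745, -0.0, -0.0]
ft_force: [-0.9, -1.3, 1.6]
width: -0.0
gripper_force: 1.0
```

step_arm --deltas '[[[0,0,0.001],[0,0,0],0],[[0,0,0.002],[0,0,0],0],[[0,0,0.0025],[0,0,0],0],[[0,0,0.0025],[0,0,0],0]]'

```text
clock: 9.45
tcp_pos: [584.5, -121.7, 40.4]
orientation: [0.667, 0.745, 0.001, -0.0]
ft_force: [-8.9, 0.7, 20.8]
width: 0.1
gripper_force: 10.5
```

The tab is on its stop: tip at 29.4 mm with 21 N. I'll lift off and check.

step_arm --deltas '[[[0,0,-0.01],[0,0,0],0],[[0,0,-0.03],[0,0,0],0],[[0,0,-0.06],[0,0,0],0],[[0,0.03,-0.07],[0,0,0],0],[[0,0.064,-0.07],[0,0,0],0],[[0,0.064,-0.07],[0,0,0],0],[[0,0.064,-0.07],[0,0,0],0]]'

```text
clock: 10.03
tcp_pos: [649.9, -113.0, 108.6]
orientation: [0.666, 0.746, 0.0, 0.001]
ft_force: [-0.6, -0.0, -0.3]
width: -0.2
gripper_force: 0.0
```

Next I'll press the far right ear again to confirm it's firm.

step_arm --deltas '[[[0,0,0.03],[0,0,0],0],[[0,0,0.045],[0,0,0],0],[[0,0,0.053],[0,0,0],0],[[0,0,0.056],[0,0,0],0],[[0,0,0.057],[0,0,0],0],[[0,0,0.058],[0,0,0],0],[[0,0,0.0585],[0,0,0],0],[[0,0,0.0585],[0,0,0],0]]'

```text
clock: 10.7
tcp_pos: [648.2, -114.7, 51.1]
orientation: [0.667, 0.745, 0.0, 0.0]
ft_force: [-2.5, 0.8, 3.1]
width: -0.2
gripper_force: 1.7
```

step_arm --deltas '[[[0,0,0.0003],[0,0,0],0],[[0,0,0.0003],[0,0,0],0]]'

```text
clock: 10.87
tcp_pos: [648.1, -114.7, 51.0]
orientation: [0.667, 0.745, 0.0, 0.0]
ft_force: [-2.5, -0.4, 7.4]
width: -0.1
gripper_force: 3.4
```

The ear is firm at 51.0 mm under 7.4 N. Retreat and take a last look.

step_arm --deltas '[[[0,0,-0.01],[0,0,0],0],[[0,0,-0.04],[0,0,0],0],[[0,0,-0.08],[0,0,0],0],[[0,0,-0.12],[0,0,0],0],[[0,0,-0.16],[0,0,0],0],[[0,0,-0.18],[0,0,0],0],[[0,0,-0.18],[0,0,0],0],[[0,0,-0.18],[0,0,0],0]]'

```text
clock: 11.53
tcp_pos: [648.9, -114.4, 232.1]
orientation: [0.667, 0.745, 0.001, 0.001]
ft_force: [-0.1, 0.5, -0.3]
width: -0.1
gripper_force: 0.0
```

```bash
python3 - <<'E'
from h import *
im=r.camera("side"); cv2.imwrite("pics/s3.png",cv2.resize(im[130:290,240:450],None,fx=3.7,fy=3.7,interpolation=cv2.INTER_CUBIC))
E
```

```text
(no output)
```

View pics/s3.png

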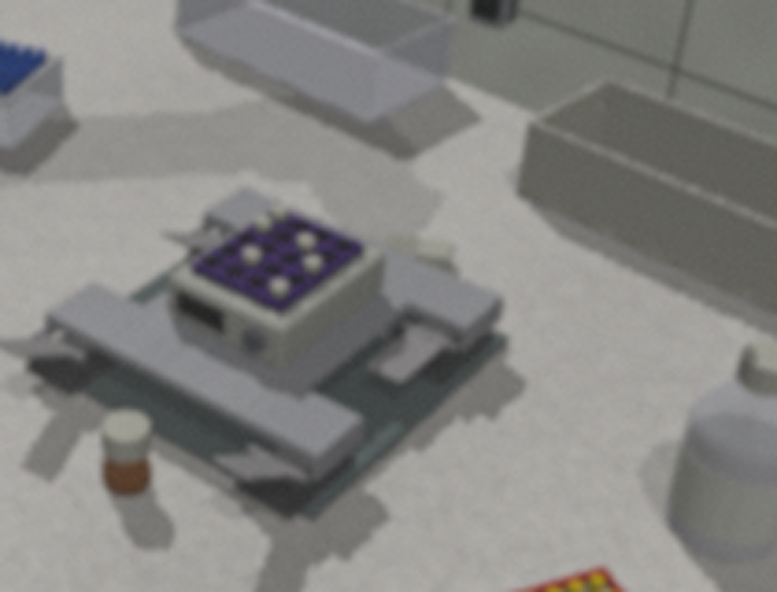

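The far right tab lies flat at (410,355). The other three tabs still stand, the plate and bystanders haven't moved, and the arm is clear.

```bash
python3 -c "
from cell import r
print(r.close_job())"
```

```text
the job is handed in; nothing more can be done
None
```

The far right ear was the one that sank; I pressed its shim lever flat, the ear then held firm under 7 N, the other three levers were left as they were, and the job is handed in (I never pressed the far left ear).

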